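# Find the mask case's hidden release notch and press it open

### The arm

A 6-joint arm with a two-finger parallel gripper is mounted at the origin on a cart in front of the work surface, level with it; the furniture and walls round the work are solid. World frame = base frame: x ahead of the robot, y to its left, z up, the work surface at z = 0. Lengths are in m, angles in degrees, forces in N, time in s.
With the tool pointing down it reaches from about 0.325 to 0.775 m from the base axis. Payload 9.3 kg.
Tool frame: the origin (TCP) lies midway between the tips of the shut fingers; the grasp point (between the pads) lies r.tcp_to_grasp behind it (r.tcp_to_grasp is the distance from the TCP to the grasp point, in m); z points along the fingers, y is the line along which they close (so a half turn about z gives the same grasp; the last joint's range is limited). The gripper opens to 85 mm and grips with 20 to 120 N. Pads are 22 mm wide; open, the fingers measure 114 mm over their backs; the gripper's body (76 mm by 85 mm) begins 54 mm behind the grasp point. The pads swing forward as they close: fully open they stand 13 mm farther back than shut.
Start: joints at [-74.576, 14.817, 1.232, 76.415, 0, 81.257], TCP at [0.225, -0.502, 0.195] pointing down, gripper open.
Joint ranges: [-174.27, 174.27], [-52.1, 104.24], [-59.71, 78.15], [-110.17, 111.67], [-87.03, 83.33], [-180, 180]. Speed limits (degrees/s): [127.2, 127.2, 159.86, 180, 180, 180].

### API

Orientations are given as a 3x3 rotation matrix whose columns are the frame's x, y, z axes.
In Python, from bench import telemetry, eyes, workorder, r gives the robot as it stands.
- The arm moves only by the tool servo_tool, never from a script. Its argument "deltas" is one flat list of numbers, 7 for each row, row after row: the shift along the tool's x, y, z normalised to -1 to 1, where 1 is 0.3 m, then the turn, a rotation vector about the tool's x, y, z normalised to -1 to 1, where 1 is 120 degrees, then the closure, from -1 (fully open) to 1 (shut). A call has 1 to 12 rows; each row shifts and turns the commanded pose from where the row before left it, along the tool's axes as they then stand; what a row does not reach is not made up. A row lasts 1/12 s, in which the tool goes at most 41.7 mm and 7.16 degrees, less where a joint would pass 70% of its speed; a pose out of reach is approached as far as the arm can. A call with a number of a shift or a turn outside -1 to 1 is refused whole. A call with a gripper value outside its range is refused whole. The fingers move at their own pace and stop on an object; "grip_force" is the grip in N (left out, the last holds). Time passes only in rows, so rows that do not move let the fingers close. It gives the time, the measured TCP pose, the force, the opening and the grip force at its end, in the units of the state.
- telemetry.get_obs(): the state, without advancing time (a new reading comes with each control period).
- eyes.grab_frame(name): name is "side" or "top" or "wrist"; returns (picture, depth): 420x560x3 uint8, blue, green, red; 420x560 float32, m along the optical axis (not along the pixel's ray), 0 where there is no reading.
- eyes.calibration(name): a dict with "vertical_fov" (degrees; the focal length in pixels is half the picture's height over the tangent of half this angle, whatever the lens; pixels are square), "cx", "cy" (the principal point, pixels), "k1" (the pictures are not rectified: a ray, as slopes to the right and down, at radius r is drawn at 1 + k1 r^2 times it, then the intrinsics apply), "position" and "orientation" of the camera in the world; the wrist camera has in their place "tool_from_camera" (4x4, takes a point from camera to tool coordinates, whose origin is the TCP and whose axes are the flange's). Camera axes: x right, y up, looking along -z (the intrinsics and any distortion apply to the point x, -y, -z); pixel columns grow to the right and rows downward; lengths in m; the calibration is good to about 2 mm. A picture is of the moment at which its call begins: read the wrist's pose just before it. calibration takes no time and is no camera call.
- workorder.job_done(): hands the job in; it is judged then, once.
Trained networks look in the newest picture that a camera, given by its name, has taken for a name from the list of things; names that differ only in an ending like _2 or _b are one class to them, and where a whole thing is asked for, a point or a joint stands for the part that bears it (a point fixed in the world has none). Each returns a list of dicts, best first, with "conf" (0 to 1); they miss things now and then, are a little off and sometimes report something else, mostly with a low value. They report only what shows in the picture. A call takes as long as a camera call.
- eyes.search_frame(camera, name): "extent" ([left, top, right, bottom] in pixels, round what is visible of it).
The state is a dict: "t": time; "q": joint angles; "qvel": joint speeds; "joint_efforts": joint torques, N m; "ee_pos": TCP position; "orientation": TCP orientation; "wrist_force": force on the tool from outside, world axes, zero at the start; "torque": the same for the moment, N m; "grip_width": opening from 0.0 (shut) to 1.0 (fully open); "finger_force": force on a finger pad.
Only numpy, scipy, OpenCV 4.12 (cv2) and the standard library are available. Lean on these libraries where they do the work, as an engineer would, in place of code of your own. Each camera call takes 0.05 s, during which the arm holds its last target. There are 200 camera calls.

### The job

The mask case on the bench is latched shut. Feel along the black sill on its near edge with a fingertip to find the hidden notch, then press down inside it, all the way, so that the latch lets go and the lid springs ajar, and move clear. Do not touch the lid itself, and leave the loupe, the marker and the two small boxes beside the case where they lie.

Things in the scene. Friction and masses are not known exactly. Their poses are not given: they have to be found in the camera images.
- case: grey flat mask case with a white lid, 198 mm (x) by 288 mm (y) by 50 mm high, fixed to the bench; origin at the bench, below its middle; x points away from the robot to the lid's hinge, y along the sill to the left, z up. The black sill runs along its near edge, 40 mm wide, x = -94 to -54 mm. The lid begins 12 mm behind the sill (x = -42 mm), its top level with the sill
- sill_mid (a point): middle of the black sill, on the level of its top, 50 mm above the bench. The sill is five black blocks in a row, 52 mm long each, middles at case y = -104, -52, 0, 52, 104 mm. Four are solid; one, whichever, is the notch: as wide as the sill, 52 mm long, its floor 4 mm lower, black too and hard to see. In front a fascia 44 mm high, 4 mm thick
- sill_left (a point): left end (+y of the case) of the sill's centre line, level with its top; beyond it an end cheek of the same height, 13.5 mm long
- sill_right (a point): right end (-y of the case) of the sill's centre line, 260 mm from the left end, with a cheek like the other; the notch lies somewhere between the two
- release_key (a joint): release key, the floor of the notch: how far it is pressed straight down, 0 to 0.008 m (8 mm, its stop). It resists with about 5 to 7 N over its whole travel and stays where it is left; at its stop it lies 12 mm below the sill's top
- lid (a joint): white lid, hinged along the far edge of the case: its opening angle, 0 (shut) to 0.16 rad. Geared to the key, it rises 0.02 rad for each mm of key travel, stays there, and at the end its near edge stands 21 mm higher
- loupe: black eye loupe with a pale band, 44 mm across and 35 mm high, standing loose left of the case; origin at the centre of its underside
- marker_orange: orange marker, 135 mm long and 12 mm thick, lying loose left of the case; origin at the middle of its underside
- coin_carrier: round white flat carrier box, 70 mm across and 14 mm high, loose right of the case; origin at the centre of its underside
- gel_box: small square black gel box, 52 mm by 52 mm by 14 mm, loose in front of the case; origin at the centre of its underside
- wand_rest: vacuum wand stand left of the case, fixed, always in the same place: a black round foot with a thin post at about x = 0.535, y = 0.262, rising to z = 0.28, and a wand with a thin upright disc of 200 mm that reaches from the post away from the robot and to the left, up to z = 0.38; keep the arm and gripper off it. Origin on the bench under the wand, x = 0.61, y = 0.37

How it is judged:
By the outcome, as a careful person would: the job done as asked, in the order asked, and still so for the second after the job is handed in, with the robot touching nothing.
It also fails if it takes over 56 s, if anything falls off the work surface, if the arm or the gripper's body presses on something with over 40 N, if the wrist force passes 120 N, or if a joint passes its speed limit or range.

## Working session

There is one attempt and no reset: what is moved stays moved. The work goes in short steps, Python scripts to look and compute and a tool call to move; the robot and the scene stay as the last step left them, time stands still between calls to the robot, and variables do not carry over. Pictures are saved under pics/ and viewed, at most 10 in all, crops included, and the job is handed in when it is done.

Besides the shell and the picture viewer there is one more tool, called after "Request:" as name(argument=value, ...), one argument or row to a line, values as JSON. servo_tool: Moves the arm, as the interface text tells. Its arguments: {"type":"object","properties":{"deltas":{"type":"array","items":{"type":"number","minimum":-1,"maximum":1}},"grip_force":{"type":"number"}},"required":["deltas"]}

```bash
mkdir -p pics; cat > h.py <<'E'
import numpy as np, cv2
from bench import telemetry, eyes, workorder, r
def K(c):
    f=210/np.tan(np.radians(c["vertical_fov"])/2); return f
def world(name,u,v,d,c,obs=None):
    f=K(c); x=(np.asarray(u)-c["cx"])/f; y=(np.asarray(v)-c["cy"])/f
    # undistort
    X,Y=x.copy(),y.copy()
    for _ in range(20):
        s=1+c["k1"]*(X*X+Y*Y); X,Y=x/s,y/s
    P=np.stack([X*d,-Y*d,-d*np.ones_like(X)],-1)
    if "position" in c: return P@np.array(c["orientation"]).T+np.array(c["position"])
    T=np.array(c["tool_from_camera"]); P=P@T[:3,:3].T+T[:3,3]
    return P@np.array(obs["orientation"]).T+np.array(obs["ee_pos"])
def cloud(name):
    o=telemetry.get_obs(); im,d=eyes.grab_frame(name); c=eyes.calibration(name)
    v,u=np.mgrid[0:420,0:560].astype(float)
    return im,d,world(name,u,v,d.astype(float),c,o)
E
python3 - <<'E'
from h import *
o=telemetry.get_obs(); print({k:np.round(v,3).tolist() for k,v in o.items()}, r.tcp_to_grasp)
for n in ("top","side"):
    im,d,P=cloud(n); cv2.imwrite(f"pics/{n}1.png",im); np.save(f"{n}P.npy",P); print(n,eyes.calibration(n))
    for t in ("case","sill_mid","release_key","lid","loupe","marker_orange","coin_carrier","gel_box"):
        for x in eyes.search_frame(n,t)[:1]:
            e=x["extent"];u=int((e[0]+e[2])/2);v=int((e[1]+e[3])/2)
            print(t,np.round(e),round(x["conf"],2),np.round(P[min(v,419),min(u,559)],3))
E
```

```text
{'t': 0.0, 'q': [-74.575, 14.851, 1.188, 76.417, 0.001, 81.257], 'qvel': [0.008, -0.028, -0.075, -0.017, 0.096, -0.011], 'joint_efforts': [0.002, -55.564, 34.453, 0.014, 0.0, -0.0], 'ee_pos': [0.225, -0.501, 0.194], 'orientation': [[0.912, 0.409, -0.0], [0.409, -0.912, 0.001], [0.0, -0.001, -1.0]], 'wrist_force': [0.211, 0.119, -0.038], 'torque': [-0.015, -0.056, -0.015], 'finger_force': 0.0, 'grip_width': 1.001} 0.0187
top {'vertical_fov': 49.546213024426095, 'cx': 280.1906671990883, 'cy': 209.19993586170568, 'k1': -0.12805595383134818, 'position': array([0.40712039, 0.04947984, 1.12661216]), 'orientation': array([[-0.02947372,  0.99343171, -0.11056556],
       [-0.99943918, -0.02753025,  0.01906347],
       [ 0.01589436,  0.11106542,  0.99368599]])}
case [277. 162. 402. 250.] 0.61 [ 0.531 -0.112  0.05 ]
sill_mid [275. 162. 402. 250.] 0.77 [ 0.531 -0.109  0.052]
release_key [290. 229. 313. 249.] 0.88 [ 0.457 -0.019  0.045]
lid [279. 163. 397. 224.] 0.66 [ 0.561 -0.11   0.055]
marker_orange [258. 161. 266. 215.] 0.76 [0.586 0.074 0.008]
coin_carrier [403. 181. 424. 209.] 0.68 [ 0.56  -0.307  0.012]
gel_box [357. 255. 379. 278.] 0.98 [ 0.385 -0.184  0.008]
side {'vertical_fov': 53.27120859525166, 'cx': 282.8375101586381, 'cy': 213.91627776949275, 'k1': -0.00588364423300584, 'position': array([-0.36317512,  0.56967198,  0.60732279]), 'orientation': array([[-0.50730674,  0.38237299, -0.7722893 ],
       [-0.86147105, -0.24844701,  0.4428789 ],
       [-0.02252804,  0.88998032,  0.45544211]])}
case [274. 189. 344. 250.] 0.77 [ 0.512 -0.014  0.052]
sill_mid [275. 188. 344. 248.] 0.78 [ 0.514 -0.019  0.053]
lid [279. 189. 349. 225.] 0.64 [ 0.57  -0.074  0.053]
marker_orange [275. 190. 343. 249.] 0.74 [ 0.512 -0.014  0.052]
```

```bash
python3 - <<'E'
from h import *
im=cv2.imread("pics/top1.png"); c=im[150:290,240:440]; cv2.imwrite("pics/top1c.png",cv2.resize(c,(800,560),interpolation=cv2.INTER_CUBIC))
P=np.load("topP.npy"); g=im.max(2)
# sill pixels: dark at z ~0.05
m=(P[...,2]>0.035)&(P[...,2]<0.065)&(P[...,0]>0.4)&(P[...,0]<0.7)&(abs(P[...,1]+.11)<.2)
mm=m.astype(np.uint8); n,l,s,ce=cv2.connectedComponentsWithStats(mm); k=1+s[1:,4].argmax(); m=l==k
pts=P[m][:,:2].astype(np.float32)*1000
(c0,sz,a)=cv2.minAreaRect(pts); print("case",c0,sz,a)
w=m&(g>130); print("lid",cv2.minAreaRect(P[w][:,:2].astype(np.float32)*1000))
b=m&(g<60)
n,l,s,ce=cv2.connectedComponentsWithStats(b.astype(np.uint8));k=1+s[1:,4].argmax(); b=l==k
print("sill",cv2.minAreaRect(P[b][:,:2].astype(np.float32)*1000))
for y in np.arange(-.26,.05,.01):
    q=b&(abs(P[...,1]-y)<.005)
    print(round(y,3),q.sum(),np.round([np.median(P[q][:,0]),P[q][:,0].min(),P[q][:,0].max(),np.median(P[q][:,2])],4) if q.sum() else '')
E
```

```text
case (535.5784912109375, -114.06306457519531) (200.85679626464844, 292.1361389160156) 2.5587430000305176
lid ((563.0748901367188, -117.95439147949219), (139.20730590820312, 281.56982421875), 2.2639691829681396)
sill ((459.43243408203125, -117.06259155273438), (44.581581115722656, 283.4278869628906), 2.7938966751098633)
-0.26 24 [0.4653 0.445  0.4881 0.0494]
-0.25 74 [0.4664 0.4451 0.4883 0.0497]
-0.24 72 [0.4644 0.4431 0.4868 0.0493]
-0.23 73 [0.4646 0.4434 0.4842 0.0502]
-0.22 72 [0.4649 0.4436 0.4845 0.0498]
-0.21 76 [0.4629 0.4417 0.4856 0.0497]
-0.2 72 [0.461  0.442  0.4825 0.0494]
-0.19 71 [0.4638 0.4423 0.4831 0.0493]
-0.18 71 [0.4616 0.4405 0.4843 0.0499]
-0.17 79 [0.462  0.4404 0.4842 0.0492]
-0.16 71 [0.4598 0.4407 0.4815 0.0498]
-0.15 76 [0.4624 0.4433 0.4819 0.0501]
-0.14 73 [0.4605 0.4391 0.4829 0.0494]
-0.13 74 [0.4584 0.4394 0.48   0.0501]
-0.12 73 [0.4608 0.4397 0.4805 0.0495]
-0.11 70 [0.459  0.4378 0.4804 0.0497]
-0.1 76 [0.4592 0.438  0.4787 0.0502]
-0.09 74 [0.4595 0.4383 0.4788 0.0496]
-0.08 79 [0.4577 0.4364 0.4791 0.05  ]
-0.07 70 [0.4566 0.4366 0.477  0.0503]
-0.06 72 [0.4569 0.4369 0.4774 0.0497]
-0.05 73 [0.4586 0.4371 0.4776 0.0505]
-0.04 74 [0.4577 0.4376 0.4757 0.0481]
-0.03 74 [0.4545 0.4355 0.4762 0.0463]
-0.02 73 [0.455  0.4355 0.4762 0.0466]
-0.01 65 [0.4573 0.4384 0.4762 0.0456]
0.0 75 [0.4554 0.434  0.4745 0.0463]
0.01 76 [0.4532 0.4342 0.4748 0.0473]
0.02 71 [0.4555 0.4343 0.4748 0.0503]
0.03 0 
0.04 0
```

View pics/top1c.png

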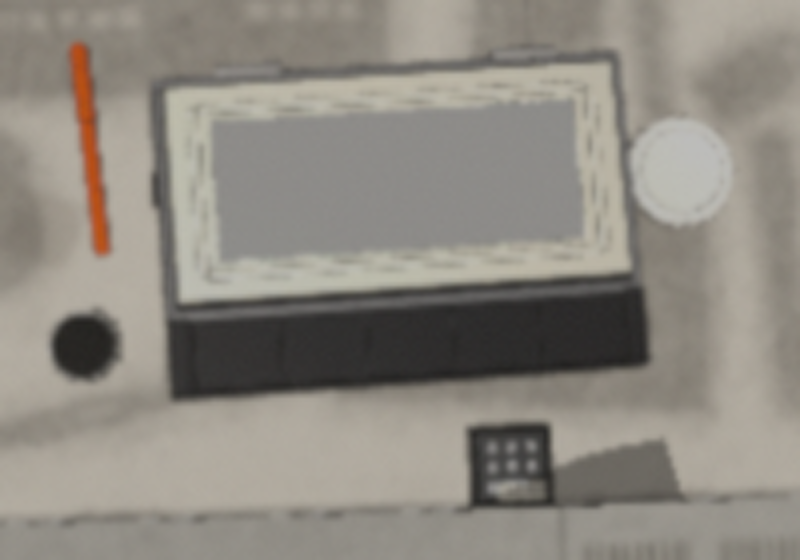

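View pics/side1.png

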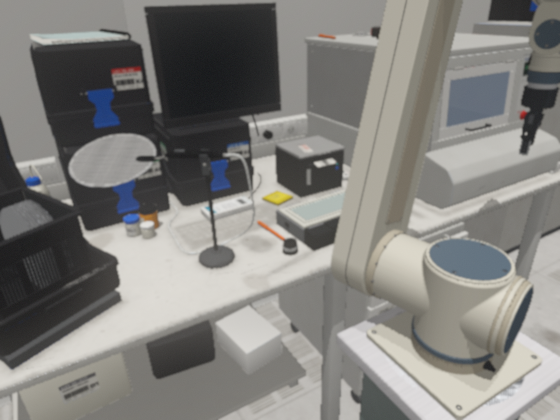

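The top view shows the case at pixels (277–402, 162–250). Its sill is at the bottom, and depth dips about 4 mm on the leftmost block at y ≈ -0.013, where the network also places the key. I'll approach the neighbouring solid block with the fingers shut and check by touch.

Request:
servo_tool(
  deltas=[0.108, -0.084, 0, 0, 0, 0, 1, 0.108, -0.084, 0, 0, 0, 0, 1, 0.108, -0.084, 0, 0, 0, 0, 1, 0.108, -0.084, 0, 0, 0, 0, 1, 0.108, -0.084, 0, 0, 0, 0, 1, 0.108, -0.084, 0, 0, 0, 0, 1, 0.108, -0.084, 0, 0, 0, 0, 1, 0.108, -0.084, 0, 0, 0, 0, 1, 0.108, -0.084, 0, 0, 0, 0, 1, 0.108, -0.084, 0, 0, 0, 0, 1, 0.108, -0.084, 0, 0, 0, 0, 1, 0.108, -0.084, 0, 0, 0, 0, 1],
)

```text
t: 1.9
ee_pos: [0.4567, -0.0647, 0.1954]
orientation: [[0.912, 0.409, 0.001], [0.409, -0.912, -0.0], [0.001, 0.001, -1.0]]
wrist_force: [0.4, -0.5, 0.6]
grip_width: 0.003
finger_force: 0.0
```

Request:
servo_tool(
  deltas=[0, 0, 0.1, 0, 0, 0.053, 1, 0, 0, 0.1, 0, 0, 0.053, 1, 0, 0, 0.1, 0, 0, 0.053, 1, 0, 0, 0, 0, 0, 0, 1, 0, 0, 0, 0, 0, 0, 1],
)

```text
t: 2.32
ee_pos: [0.4553, -0.0664, 0.1048]
orientation: [[0.996, 0.092, -0.003], [0.092, -0.996, 0.001], [-0.002, -0.001, -1.0]]
wrist_force: [0.1, 0.3, 0.9]
grip_width: -0.0
finger_force: 0.0
```

Request:
servo_tool(
  deltas=[0.01, 0, 0.075, 0, 0, 0, 1, 0, 0, 0.075, 0, 0, 0, 1, 0, 0, 0.01, 0, 0, 0, 1, 0, 0, 0, 0, 0, 0, 1],
)

```text
t: 2.65
ee_pos: [0.4592, -0.0668, 0.0579]
orientation: [[0.996, 0.091, -0.0], [0.091, -0.996, 0.0], [-0.0, -0.0, -1.0]]
wrist_force: [-0.1, 0.5, 0.2]
grip_width: 0.001
finger_force: 0.0
```

Request:
servo_tool(
  deltas=[0, 0, 0.004, 0, 0, 0, 1, 0, 0, 0.004, 0, 0, 0, 1, 0, 0, 0, 0, 0, 0, 1],
)

```text
t: 2.9
ee_pos: [0.4598, -0.0668, 0.0559]
orientation: [[0.996, 0.089, 0.002], [0.089, -0.996, -0.001], [0.002, 0.001, -1.0]]
wrist_force: [-0.6, 0.1, -0.2]
grip_width: 0.002
finger_force: 0.0
```

Request:
servo_tool(
  deltas=[0, 0, 0.007, 0, 0, 0, 1, 0, 0, 0.004, 0, 0, 0, 1, 0, 0, 0, 0, 0, 0, 1],
)

```text
t: 3.15
ee_pos: [0.459, -0.0664, 0.0514]
orientation: [[0.996, 0.089, -0.0], [0.089, -0.996, 0.0], [-0.0, -0.0, -1.0]]
wrist_force: [-1.2, -0.1, -0.1]
grip_width: -0.001
finger_force: 0.0
```

Request:
servo_tool(
  deltas=[0, 0, 0.004, 0, 0, 0, 1, 0, 0, 0, 0, 0, 0, 1],
)

```text
t: 3.32
ee_pos: [0.459, -0.0664, 0.05]
orientation: [[0.996, 0.089, -0.0], [0.089, -0.996, 0.0], [-0.0, -0.0, -1.0]]
wrist_force: [-0.6, -0.0, -0.5]
grip_width: -0.002
finger_force: 0.0
```

Request:
servo_tool(
  deltas=[0, 0, 0.003, 0, 0, 0, 1, 0, 0, 0, 0, 0, 0, 1],
)

```text
t: 3.48
ee_pos: [0.459, -0.0664, 0.0491]
orientation: [[0.996, 0.089, -0.0], [0.089, -0.996, 0.0], [-0.0, -0.0, -1.0]]
wrist_force: [-0.7, -0.2, -0.5]
grip_width: 0.0
finger_force: 0.0
```

Request:
servo_tool(
  deltas=[0, 0, 0.003, 0, 0, 0, 1, 0, 0, 0, 0, 0, 0, 1],
)

```text
t: 3.65
ee_pos: [0.459, -0.0664, 0.0482]
orientation: [[0.996, 0.089, -0.0], [0.089, -0.996, 0.0], [-0.0, -0.0, -1.0]]
wrist_force: [0.6, -0.5, -0.1]
grip_width: 0.002
finger_force: 0.0
```

Request:
servo_tool(
  deltas=[0, 0, 0.002, 0, 0, 0, 1, 0, 0, 0, 0, 0, 0, 1],
)

```text
t: 3.82
ee_pos: [0.459, -0.0664, 0.0477]
orientation: [[0.996, 0.089, -0.0], [0.089, -0.996, 0.0], [-0.0, -0.0, -1.0]]
wrist_force: [-0.4, -0.5, -0.9]
grip_width: 0.005
finger_force: 0.0
```

Request:
servo_tool(
  deltas=[0, 0, 0.002, 0, 0, 0, 1, 0, 0, 0, 0, 0, 0, 1],
)

```text
t: 3.98
ee_pos: [0.459, -0.0665, 0.0471]
orientation: [[0.996, 0.089, -0.0], [0.089, -0.996, 0.0], [-0.0, -0.0, -1.0]]
wrist_force: [0.0, 0.1, -0.2]
grip_width: -0.001
finger_force: 0.0
```

Request:
servo_tool(
  deltas=[0, 0, 0.002, 0, 0, 0, 1, 0, 0, 0, 0, 0, 0, 1],
)

```text
t: 4.15
ee_pos: [0.459, -0.0664, 0.0465]
orientation: [[0.996, 0.089, -0.0], [0.089, -0.996, 0.0], [-0.0, -0.0, -1.0]]
wrist_force: [0.2, 0.8, 0.5]
grip_width: -0.0
finger_force: 0.0
```

```bash
python3 - <<'E'
from h import *
im,d,P=cloud("wrist"); im2,d2,P2=cloud("top")
c=cv2.resize(im2[190:270,250:370],(780,520),interpolation=cv2.INTER_CUBIC)
cv2.imwrite("pics/w2.png",im); cv2.imwrite("pics/t2.png",c); np.save("w2P.npy",P)
E
```

```text
(no output)
```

View pics/w2.png

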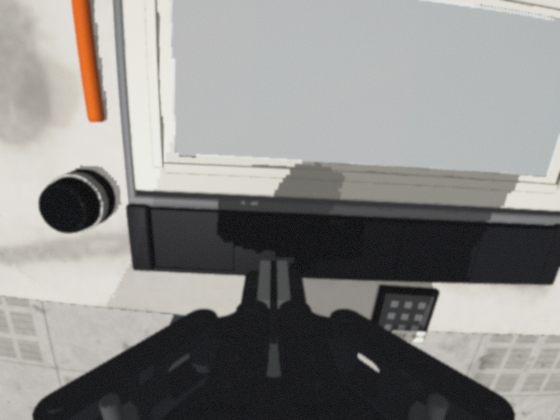

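View pics/t2.png

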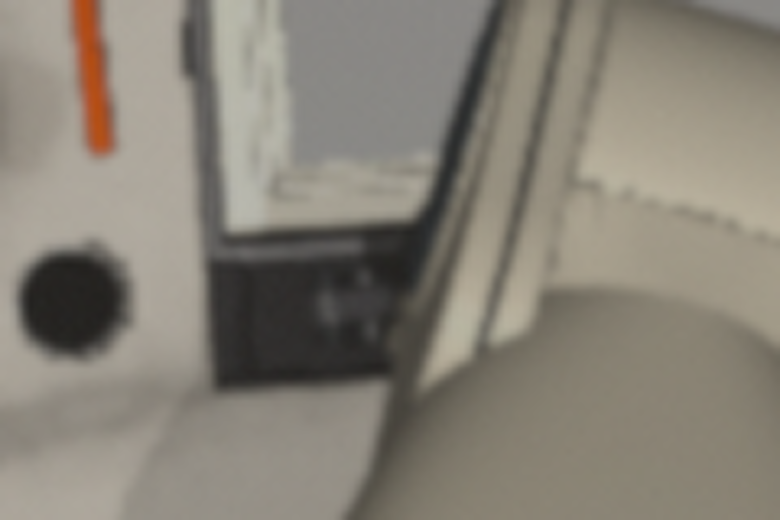

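```bash
python3 - <<'E'
from h import *
P=np.load("w2P.npy"); im=cv2.imread("pics/w2.png").max(2)
for v in (225,240,255,270):
    print(v,[(u,np.round(P[v-2:v+3,u-4:u+5].reshape(-1,3).mean(0)*1000,1).tolist()) for u in (140,165,190,215,245,258,268,280,305,340,380,430,500)])
print("bench",np.round(P[250,40]*1000),"fascia/lid",np.round(P[100,300]*1000), np.round(P[190,400]*1000))
c=eyes.calibration("wrist"); T=np.array(c["tool_from_camera"]); q=np.linalg.inv(T)@[0,0,0,1]; f=K(c)
print("TCP pix",c["cx"]+f*q[0]/-q[2],c["cy"]+f*-q[1]/-q[2],-q[2])
# edges of sill in x
for u in (170,350,450):
    col=im[190:300,u]; vs=np.where(col<50)[0]+190; print(u,vs.min(),vs.max(),np.round(P[vs.min()+1,u]*1000),np.round(P[vs.max()-1,u]*1000))
E
```

```text
225 [(140, [467.2, 15.9, 49.6]), (165, [467.0, 1.8, 45.6]), (190, [468.5, -14.0, 45.9]), (215, [469.9, -29.5, 45.9]), (245, [473.1, -48.2, 49.8]), (258, [473.8, -56.0, 49.8]), (268, [474.3, -62.0, 49.7]), (280, [475.0, -69.2, 49.7]), (305, [477.8, -83.6, 53.8]), (340, [478.2, -105.4, 49.8]), (380, [480.3, -129.8, 49.6]), (430, [483.0, -161.2, 49.5]), (500, [487.1, -206.5, 50.2])]
240 [(140, [457.2, 16.4, 49.8]), (165, [456.7, 2.0, 45.6]), (190, [458.2, -13.9, 45.6]), (215, [459.7, -29.8, 45.7]), (245, [463.3, -48.8, 49.8]), (258, [464.1, -56.8, 49.9]), (268, [464.5, -62.9, 49.8]), (280, [466.9, -69.9, 53.7]), (305, [466.5, -85.5, 49.8]), (340, [468.4, -107.0, 49.6]), (380, [470.5, -131.9, 49.5]), (430, [473.2, -163.6, 49.7]), (500, [476.9, -210.6, 49.6])]
255 [(140, [446.7, 17.0, 49.7]), (165, [446.2, 2.3, 45.8]), (190, [447.7, -13.9, 45.6]), (215, [451.4, -30.6, 49.8]), (245, [455.0, -49.6, 53.7]), (258, [453.8, -57.5, 49.8]), (268, [454.4, -63.7, 49.8]), (280, [455.1, -71.2, 49.8]), (305, [456.3, -86.7, 49.6]), (340, [458.2, -108.7, 49.5]), (380, [460.4, -133.9, 49.7]), (430, [463.1, -166.3, 49.9]), (500, [466.7, -214.1, 49.8])]
270 [(140, [423.7, 26.4, 29.7]), (165, [431.2, 4.9, 39.1]), (190, [435.5, -13.4, 43.5]), (215, [437.3, -30.0, 43.8]), (245, [446.2, -50.3, 56.4]), (258, [461.1, -58.4, 81.5]), (268, [469.9, -63.2, 96.5]), (280, [470.4, -68.7, 96.5]), (305, [447.9, -87.5, 53.5]), (340, [447.7, -110.4, 49.5]), (380, [449.9, -136.1, 49.7]), (430, [454.4, -166.9, 53.5]), (500, [455.8, -218.1, 49.6])]
bench [416. 124.   1.] fascia/lid [547. -73.  51.] [ 503. -137.   50.]
TCP pix 273.03317769028416 246.4154636473438 0.1956527905237832
170 208 268 [478.  -1.  45.] [436.   0.  43.]
350 216 278 [ 482. -113.   43.] [ 443. -118.   50.]
450 221 280 [ 485. -176.   46.] [ 447. -185.   50.]
```

```bash
python3 - <<'E'
from h import *
P=np.load("w2P.npy"); im=cv2.imread("pics/w2.png").max(2)
for v in range(252,300,3): print(v,[(np.round(P[v,u]*1000).astype(int).tolist(),int(im[v,u])) for u in (260,267,273,281,287)])
c=eyes.calibration("wrist"); T=np.array(c["tool_from_camera"]); print(np.round(T,3),c["k1"])
E
```

```text
252 [([456, -59, 49], 31), ([457, -63, 50], 49), ([457, -67, 50], 47), ([457, -72, 49], 26), ([457, -75, 49], 21)]
255 [([454, -59, 50], 52), ([455, -63, 50], 46), ([455, -67, 50], 48), ([455, -72, 50], 26), ([455, -76, 49], 20)]
258 [([452, -59, 50], 51), ([452, -63, 49], 54), ([452, -67, 49], 50), ([453, -72, 50], 48), ([453, -76, 49], 45)]
261 [([450, -59, 50], 66), ([470, -63, 87], 75), ([470, -66, 87], 31), ([471, -69, 88], 75), ([451, -76, 50], 57)]
264 [([470, -59, 91], 70), ([470, -63, 91], 83), ([470, -65, 91], 24), ([471, -69, 91], 80), ([471, -72, 91], 63)]
267 [([470, -59, 94], 75), ([470, -63, 93], 80), ([471, -65, 94], 24), ([471, -69, 94], 80), ([471, -72, 94], 68)]
270 [([470, -59, 98], 75), ([470, -63, 96], 79), ([470, -65, 97], 26), ([470, -69, 97], 81), ([471, -72, 96], 64)]
273 [([469, -60, 98], 74), ([469, -63, 98], 79), ([470, -65, 100], 26), ([471, -69, 100], 80), ([470, -72, 99], 68)]
276 [([470, -60, 103], 79), ([470, -63, 102], 79), ([471, -65, 103], 23), ([471, -69, 103], 83), ([471, -72, 102], 72)]
279 [([469, -60, 103], 81), ([470, -63, 105], 77), ([470, 
[... 227 characters left out ...]
 80), ([470, -66, 109], 28), ([471, -69, 110], 79), ([471, -71, 110], 78)]
288 [([469, -60, 111], 79), ([470, -63, 112], 78), ([471, -65, 113], 26), ([470, -69, 111], 82), ([471, -71, 112], 81)]
291 [([469, -60, 114], 81), ([470, -63, 114], 78), ([471, -65, 115], 25), ([470, -69, 113], 80), ([471, -71, 114], 80)]
294 [([470, -60, 116], 79), ([469, -63, 116], 81), ([470, -66, 116], 33), ([470, -69, 116], 79), ([470, -71, 116], 81)]
297 [([469, -60, 118], 80), ([470, -63, 118], 80), ([470, -66, 119], 27), ([470, -69, 118], 82), ([471, -71, 119], 80)]
[[ 0.     0.947  0.322  0.083]
 [ 1.    -0.     0.     0.   ]
 [ 0.     0.322 -0.947 -0.178]
 [ 0.     0.     0.     1.   ]] -0.06937273051021897
```

```bash
python3 - <<'E'
from h import *
im,d,P=cloud("side"); c=eyes.calibration("side"); f=K(c)
def px(p):
    q=np.array(c["orientation"]).T@(np.array(p)-c["position"]); return c["cx"]+f*q[0]/-q[2], c["cy"]-f*q[1]/-q[2]
t=telemetry.get_obs()["ee_pos"]; u,v=px(t); print("tcp px",u,v, "z=.087",px([t[0],t[1],.087]))
u0,v0=int(u)-70,int(v)-60
cv2.imwrite("pics/s3.png",cv2.resize(im[v0:v0+105,u0:u0+140],(800,600),interpolation=cv2.INTER_CUBIC)); print(u0,v0)
m=(abs(P[...,0]-t[0])<.03)&(abs(P[...,1]-t[1])<.03)&(P[...,2]>.053)&(P[...,2]<.2); 
vs=np.where(m.any(1))[0]
for v in vs: print(v,np.where(m[v])[0][[0,-1]],np.round(P[v][m[v]].mean(0)*1000).astype(int))
E
```

```text
tcp px 334.096705634569 223.41551241338658 z=.087 (np.float64(334.58412714166826), np.float64(210.51193460565332))
264 163
```

View pics/s3.png

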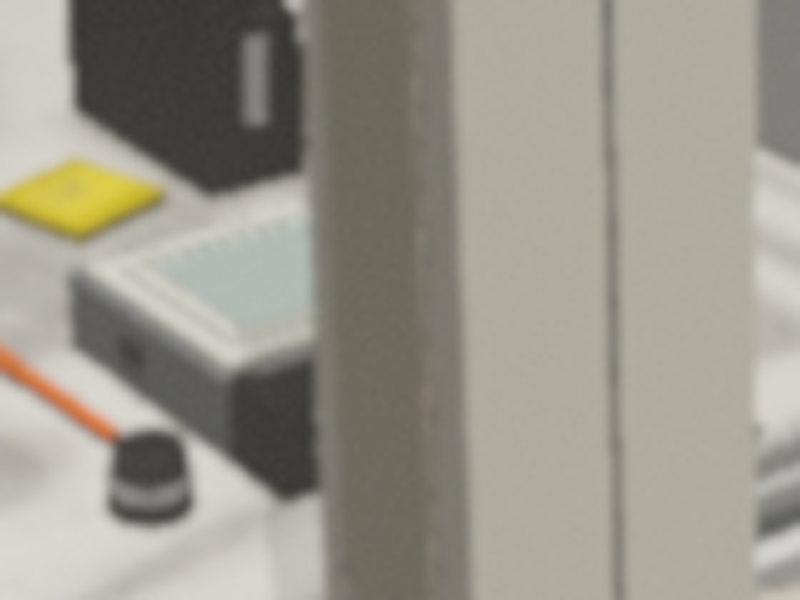

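```bash
python3 - <<'E'
from h import *
P=np.load("w2P.npy")
for v in (300,310,320,340,370,410): print(v,[np.round(P[v,u]*1000).astype(int).tolist() for u in (80,150,200,230,250,268,300,340,400)])
E
```

```text
300 [[370, 96, 0], [377, 33, 0], [381, -10, -1], [384, -36, -1], [470, -57, 121], [469, -64, 120], [472, -76, 122], [392, -130, -1], [400, -179, 6]]
310 [[-273, 640, -780], [367, 33, 0], [469, -39, 129], [374, -37, 0], [470, -57, 129], [471, -64, 128], [473, -75, 130], [473, -90, 128], [392, -180, 8]]
320 [[-319, 644, -776], [-287, 356, -780], [470, -40, 135], [464, -50, 126], [470, -57, 134], [466, -64, 128], [471, -75, 133], [474, -89, 135], [381, -183, 7]]
340 [[-428, 663, -782], [468, -26, 145], [466, -41, 141], [475, -52, 150], [475, -58, 150], [457, -65, 128], [476, -73, 149], [467, -89, 138], [474, -107, 145]]
370 [[-597, 688, -780], [466, -29, 155], [452, -41, 140], [475, -54, 162], [475, -59, 161], [109, -88, -194], [477, -72, 161], [455, -91, 139], [473, -103, 156]]
410 [[466, -16, 171], [452, -29, 158], [476, -48, 175], [477, -55, 175], [469, -60, 168], [469, -64, 168], [476, -71, 173], [479, -80, 175], [459, -105, 158]]
```

Request:
servo_tool(
  deltas=[0, 0, 0.03, 0, 0, 0, 1, 0, 0, 0.03, 0, 0, 0, 1, 0, 0, 0.01, 0, 0, 0, 1, 0, 0, 0, 0, 0, 0, 1],
)

```text
t: 4.63
ee_pos: [0.4582, -0.0662, 0.0243]
orientation: [[0.996, 0.089, -0.002], [0.089, -0.996, 0.001], [-0.002, -0.001, -1.0]]
wrist_force: [0.3, 0.3, -0.6]
grip_width: 0.002
finger_force: 0.0
```

The wrist picture shows the fingertips ending about 40 mm above the reported TCP. With no contact down to TCP z = 0.024, the force reading agrees, so I'll keep lowering gently until it touches.

Request:
servo_tool(
  deltas=[0, 0, 0.02, 0, 0, 0, 1, 0, 0, 0.01, 0, 0, 0, 1, 0, 0, 0, 0, 0, 0, 1],
)

```text
t: 4.88
ee_pos: [0.4587, -0.0663, 0.0159]
orientation: [[0.996, 0.089, -0.001], [0.089, -0.996, 0.0], [-0.001, -0.0, -1.0]]
wrist_force: [-0.2, 0.2, -0.6]
grip_width: 0.0
finger_force: 0.0
```

Request:
servo_tool(
  deltas=[0, 0, 0.004, 0, 0, 0, 1, 0, 0, 0, 0, 0, 0, 1],
)

```text
t: 5.05
ee_pos: [0.4591, -0.0665, 0.0153]
orientation: [[0.996, 0.089, 0.0], [0.089, -0.996, -0.0], [0.0, 0.0, -1.0]]
wrist_force: [-0.1, 0.2, 0.2]
grip_width: 0.001
finger_force: 0.0
```

Request:
servo_tool(
  deltas=[0, 0, 0.003, 0, 0, 0, 1, 0, 0, 0, 0, 0, 0, 1],
)

```text
t: 5.22
ee_pos: [0.4591, -0.0665, 0.0145]
orientation: [[0.996, 0.089, 0.0], [0.089, -0.996, -0.0], [0.0, 0.0, -1.0]]
wrist_force: [0.4, 0.2, 0.1]
grip_width: 0.004
finger_force: 0.0
```

Request:
servo_tool(
  deltas=[0, 0, 0.004, 0, 0, 0, 1, 0, 0, 0, 0, 0, 0, 1],
)

```text
t: 5.38
ee_pos: [0.4592, -0.0665, 0.0138]
orientation: [[0.996, 0.089, 0.001], [0.089, -0.996, -0.0], [0.001, 0.0, -1.0]]
wrist_force: [-1.7, 1.5, 7.8]
grip_width: 0.002
finger_force: 3.9
```

Request:
servo_tool(
  deltas=[0, 0, 0.003, 0, 0, 0, 1, 0, 0, 0, 0, 0, 0, 1],
)

```text
t: 5.55
ee_pos: [0.4593, -0.0665, 0.0138]
orientation: [[0.996, 0.089, 0.001], [0.089, -0.996, -0.001], [0.001, 0.001, -1.0]]
wrist_force: [-5.1, 2.1, 20.0]
grip_width: 0.001
finger_force: 9.9
```

Request:
servo_tool(
  deltas=[0, 0, 0.003, 0, 0, 0, 1, 0, 0, 0, 0, 0, 0, 1],
)

```text
t: 5.72
ee_pos: [0.4594, -0.0666, 0.0137]
orientation: [[0.996, 0.089, 0.002], [0.089, -0.996, -0.001], [0.002, 0.001, -1.0]]
wrist_force: [-9.9, 3.1, 31.5]
grip_width: 0.003
finger_force: 16.0
```

Request:
servo_tool(
  deltas=[0, 0, 0.002, 0, 0, 0, 1, 0, 0, 0, 0, 0, 0, 1],
)

```text
t: 5.88
ee_pos: [0.4594, -0.0666, 0.0137]
orientation: [[0.996, 0.089, 0.003], [0.089, -0.996, -0.001], [0.003, 0.001, -1.0]]
wrist_force: [-11.6, 3.3, 40.0]
grip_width: -0.004
finger_force: 20.0
```

The tip touches solid sill at TCP z = 0.0138. I'll ease off to light contact and feel leftwards.

Request:
servo_tool(
  deltas=[0, 0, -0.009, 0, 0, 0, 1, 0, 0, 0, 0, 0, 0, 1],
)

```text
t: 6.05
ee_pos: [0.4595, -0.0666, 0.0145]
orientation: [[0.996, 0.089, 0.002], [0.089, -0.996, -0.001], [0.002, 0.001, -1.0]]
wrist_force: [-0.8, 0.2, 0.5]
grip_width: -0.0
finger_force: 0.0
```

Request:
servo_tool(
  deltas=[0.001, -0.02, 0, 0, 0, 0, 1, 0.001, -0.02, 0, 0, 0, 0, 1, 0, 0, 0, 0, 0, 0, 1],
)

```text
t: 6.3
ee_pos: [0.4592, -0.0542, 0.0138]
orientation: [[0.996, 0.089, 0.001], [0.089, -0.996, -0.001], [0.001, 0.001, -1.0]]
wrist_force: [-1.0, -0.3, 7.7]
grip_width: -0.002
finger_force: 3.8
```

Request:
servo_tool(
  deltas=[0.001, -0.02, 0, 0, 0, 0, 1, 0.001, -0.02, 0, 0, 0, 0, 1, 0, 0, 0, 0, 0, 0, 1],
)

```text
t: 6.55
ee_pos: [0.4588, -0.0421, 0.0138]
orientation: [[0.996, 0.089, 0.001], [0.089, -0.996, -0.001], [0.001, 0.001, -1.0]]
wrist_force: [1.2, 0.5, 6.7]
grip_width: 0.002
finger_force: 3.3
```

Request:
servo_tool(
  deltas=[0.001, -0.02, 0, 0, 0, 0, 1, 0.001, -0.02, 0, 0, 0, 0, 1, 0, 0, 0, 0, 0, 0, 1],
)

```text
t: 6.8
ee_pos: [0.4571, -0.0292, 0.0131]
orientation: [[0.996, 0.089, -0.001], [0.089, -0.996, 0.001], [-0.001, -0.001, -1.0]]
wrist_force: [-0.4, 0.4, 0.2]
grip_width: 0.001
finger_force: 0.0
```

Request:
servo_tool(
  deltas=[0.001, -0.02, 0, 0, 0, 0, 1, 0.001, -0.02, 0, 0, 0, 0, 1, 0, 0, 0, 0, 0, 0, 1],
)

```text
t: 7.05
ee_pos: [0.4568, -0.0174, 0.0133]
orientation: [[0.996, 0.089, -0.001], [0.089, -0.996, 0.001], [-0.001, -0.001, -1.0]]
wrist_force: [-0.9, 1.0, -0.1]
grip_width: -0.0
finger_force: 0.0
```

The force dropped to zero at y ≈ -0.03, so the notch is on the leftmost block. Next I'll centre the tip and press.

Request:
servo_tool(
  deltas=[0.001, -0.013, 0, 0, 0, 0, 1, 0, 0, 0.008, 0, 0, 0, 1, 0, 0, 0.008, 0, 0, 0, 1, 0, 0, 0, 0, 0, 0, 1],
)

```text
t: 7.38
ee_pos: [0.4572, -0.0144, 0.0085]
orientation: [[0.996, 0.089, 0.0], [0.089, -0.996, 0.0], [0.0, -0.0, -1.0]]
wrist_force: [0.2, -0.2, 0.3]
grip_width: 0.003
finger_force: 0.0
```

Request:
servo_tool(
  deltas=[0, 0, 0.008, 0, 0, 0, 1, 0, 0, 0.008, 0, 0, 0, 1, 0, 0, 0, 0, 0, 0, 1],
)

```text
t: 7.63
ee_pos: [0.4572, -0.0146, 0.0037]
orientation: [[0.996, 0.088, -0.0], [0.088, -0.996, 0.0], [-0.0, -0.0, -1.0]]
wrist_force: [-0.2, -0.9, -0.4]
grip_width: 0.001
finger_force: 0.0
```

Request:
servo_tool(
  deltas=[0, 0, 0.006, 0, 0, 0, 1, 0, 0, 0, 0, 0, 0, 1],
)

```text
t: 7.8
ee_pos: [0.4572, -0.0147, 0.002]
orientation: [[0.996, 0.088, -0.0], [0.088, -0.996, -0.0], [-0.0, 0.0, -1.0]]
wrist_force: [-0.6, -0.6, 0.3]
grip_width: 0.0
finger_force: 0.1
```

Request:
servo_tool(
  deltas=[0, 0, 0.004, 0, 0, 0, 1],
)

```text
t: 7.88
ee_pos: [0.4573, -0.0147, 0.0016]
orientation: [[0.996, 0.088, 0.001], [0.088, -0.996, -0.0], [0.0, 0.0, -1.0]]
wrist_force: [-8.8, 1.2, 34.4]
grip_width: 0.002
finger_force: 16.9
```

Request:
servo_tool(
  deltas=[0, 0, 0.003, 0, 0, 0, 1, 0, 0, 0, 0, 0, 0, 1],
)

```text
t: 8.05
ee_pos: [0.4573, -0.0147, 0.0016]
orientation: [[0.996, 0.089, 0.001], [0.089, -0.996, -0.001], [0.001, 0.001, -1.0]]
wrist_force: [-7.8, 2.1, 26.1]
grip_width: -0.003
finger_force: 13.1
```

Request:
servo_tool(
  deltas=[0, 0, 0.003, 0, 0, 0, 1, 0, 0, 0, 0, 0, 0, 1],
)

```text
t: 8.22
ee_pos: [0.4574, -0.0147, 0.0015]
orientation: [[0.996, 0.089, 0.002], [0.089, -0.996, -0.001], [0.002, 0.001, -1.0]]
wrist_force: [-12.0, 2.4, 38.1]
grip_width: 0.001
finger_force: 19.1
```

It hit a hard stop 12.2 mm below the sill top, which matches the key's full travel. I'll move straight up and check the lid.

Request:
servo_tool(
  deltas=[0, 0, -0.02, 0, 0, 0, 1, 0, 0, -0.06, 0, 0, 0, 1, 0, 0, -0.1, 0, 0, 0, 1, 0, 0, -0.13, 0, 0, 0, 1, 0, 0, -0.13, 0, 0, 0, 1, 0, 0, 0, 0, 0, 0, 1, 0, 0, 0, 0, 0, 0, 1],
)

```text
t: 8.8
ee_pos: [0.4584, -0.0149, 0.1329]
orientation: [[0.996, 0.089, 0.004], [0.089, -0.996, -0.001], [0.004, 0.002, -1.0]]
wrist_force: [0.3, -0.4, -1.2]
grip_width: -0.004
finger_force: 0.0
```

```bash
python3 - <<'E'
from h import *
im,d,P=cloud("wrist"); cv2.imwrite("pics/w4.png",im)
c0=np.array([.5356,-.114]); a=np.radians(2.5); R=np.array([[np.cos(a),-np.sin(a)],[np.sin(a),np.cos(a)]])
C=(P[...,:2]-c0)@R
def z(x0,x1,y0,y1):
    m=(C[...,0]>x0)&(C[...,0]<x1)&(C[...,1]>y0)&(C[...,1]<y1); return m.sum(), np.round(np.median(P[m][:,2])*1000,1) if m.any() else None
print("lid near",z(-.038,-.025,-.08,.12),"lid mid",z(.0,.02,-.08,.1),"far",z(.08,.09,-.08,.1))
print("notch",z(-.09,-.06,.085,.125),"sill",z(-.09,-.06,-.02,.06)); print(telemetry.get_obs()["wrist_force"].round(1))
E
```

```text
lid near (np.int64(3960), np.float64(69.9)) lid mid (np.int64(6002), np.float64(64.0)) far (np.int64(2652), np.float64(50.6))
notch (np.int64(9750), np.float64(216.5)) sill (np.int64(3288), np.float64(50.0))
[-0.5  0.  -0.5]
```

View pics/w4.png

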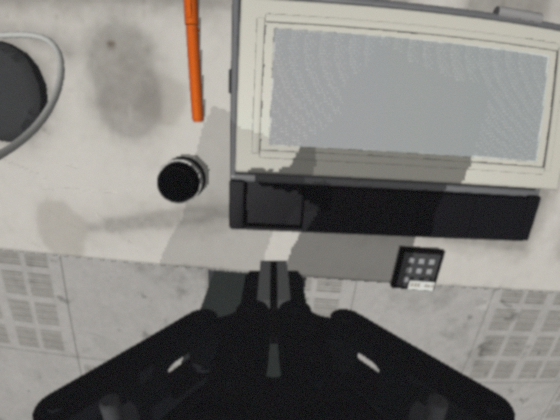

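The wrist view shows the notch block sunk at (273, 207) and the lid raised: 70 mm at its near edge, 51 mm at the hinge, about 0.16 rad. The loupe at (182, 180), the marker and the gel box are undisturbed, and the arm is clear.

```bash
python3 -c "
from bench import workorder; print(workorder.job_done())"
```

```text
the job is handed in; nothing more can be done
None
```

The job is handed in: I felt the hidden notch at the left end of the sill and pressed the key to its stop, and the lid now stands ajar at about 0.16 rad, with the arm clear and the lid and loose items untouched.

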